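# Brake pedal free-travel check

### The arm

A 7-joint arm with a two-finger parallel gripper is mounted at the origin on the work surface. World frame = base frame: x ahead of the robot, y to its left, z up, the work surface at z = 0. Lengths are in m, angles in rad, forces in N, time in s.
With the tool pointing down it reaches from about 0.425 to 0.95 m from the base axis. Payload 4.7 kg.
Tool frame: the origin (TCP) lies on the centre line of the jaws, within the pads' length; the fingertips stand robot.nose_length ahead of it and the grasp point (between the pads) lies 8 mm behind it (robot.nose_length is the distance from the TCP to the fingertips, in m); z points along the fingers, x is the direction in which the jaws open and shut, and the axes are right-handed (so a half turn about z gives the same grasp; the last joint's range is limited). The gripper opens to 85 mm and grips with 20 to 120 N. Pads are 22 mm wide; open, the fingers measure 114 mm over their backs; the gripper's body (76 mm by 85 mm) begins 54 mm behind the grasp point. The pads swing forward as they close: fully open they stand 13 mm farther back than shut.
Start: joints at [-1.255, 0.469, -0.049, 1.532, 0.024, 1.141, -0.082], TCP at [0.228, 0.635, 0.222] pointing down, gripper open.
Joint ranges: [-2.59, 2.59], [-0.33, 1.99], [-1.39, 1.29], [0.1, 2.45], [-1.04, 4.18], [0.21, 1.99], [-2.66, 2.66]. Speed limits (rad/s): [2.57, 2.57, 3.14, 3.14, 3.14, 3.14, 3.14].

### API

Orientations are given as [roll, pitch, yaw] about the fixed x, y, z axes, in that order (R = Rz(yaw) Ry(pitch) Rx(roll)).
In Python, from plant import robot gives the robot as it stands. Calls block until the motion is done:
- robot.goto(position, orientation): joint-space move of the TCP to a pose.
- robot.move_straight(position, vel=0.15, attitude=None, contact_N=None): straight line of the TCP; attitude=None keeps the orientation; vel is the mean speed in m/s. With contact_N (N) it stops when the force on the tool has changed by that much, and returns True; else False.
- robot.move_joints(angles): joint-space move.
- robot.grip(opening, strength=None): opening from 0.0 (shut) to 1.0 (fully open); strength is the grip in N (None keeps the last); returns when the fingers have stopped.
- robot.sleep(seconds).
- robot.inverse_kinematics(position, orientation): joint angles nearest the present ones, or None.
- robot.sense(): the state.
- robot.grab_frame(name): name is "side" or "top" or "wrist"; returns a dict with "image" (480x640x3 uint8, red, green, blue), "range_z" (480x640 float32, m along the optical axis (not along the pixel's ray), 0 where there is no reading), "fx", "fy", "cx", "cy" (pixels), "R" (3x3) and "t" (3): a world point X has camera coordinates R X + t. Camera axes: x right, y down, z forward; pixel columns grow to the right and rows downward; lengths in m; the calibration is good to about 2 mm. A picture is of the moment at which its call begins.
A pose or a line that the arm cannot do raises robot.IKError and nothing moves.
- robot.close_job(): hands the job in, once; it reports no verdict.
The state is a dict: "t": time; "joint_pos": joint angles; "joint_velocities": joint speeds; "effort": joint torques, N m; "tcp_pos": TCP position; "tcp_rot": TCP orientation; "wrist_force": force on the tool from outside, world axes, zero at the start; "torque": the same for the moment, N m; "opening": opening from 0.0 (shut) to 1.0 (fully open).
Only numpy, scipy, OpenCV 4.12 (cv2) and the standard library are available. Lean on these libraries where they do the work, as an engineer would, in place of code of your own. Each camera call takes 0.05 s, during which the arm holds its last target. There are 200 camera calls.

### The job

Press the brake pedal gently down until you feel the resistance firm up, hold it there a moment, then let the pedal come fully back up; do not force it beyond the firm point. Its pushrod leaves the drag pointer standing at the travel reached: without touching the drag pointer, note that travel by sliding the tall marker along its rail until its pointer is level with the drag pointer's, and let go of it. Leave the tin, jar and tools alone.

Things in the scene. Friction and masses are not known exactly. Their poses are not given: they have to be found in the camera images.
- unit: grey pedal box on a 500 x 150 x 12 mm base plate fixed to the bench, heading varies. Origin on the bench under the pedal's hinge. x runs level along the plate: pad at -190 mm, hinge cheeks (60 mm over both, 137 mm high) at 0, master cylinder 35 to 135 (reservoir at 60, 93 mm high), gauge 155 to 270 with drag pointer at y = 0 and marker at y = -65 mm; z up
- pedal (a joint): angle of the brake pedal, rad: 0 up, grows as the pad is pressed, end stop 0.56; 0.01 rad is 1.9 mm at the pad. Free travel takes 3 to 8 N on the pad; after 25 to 85 mm of pad travel, different each time and unseen, it firms up and then rises about 2.5 N per mm. 11 to 15 N is firmly there, over 22 N damages the seal. A spring returns it
- pedal_pad (a point): centre of the top face of the pedal's black rubber pad, 60 (along unit x) x 70 x 12 mm, at the end of the pedal arm, about 165 mm above the bench when up. When pressed it goes down, tilting up to 15 degrees and drifting less than 15 mm along unit x
- drag (a joint): travel of the drag pointer along unit x, m, 0 at the start. The pedal's pushrod head pushes it (1 mm per 1.9 mm of pad travel) and it stays where it was pushed (1.5 N friction) when the pedal returns
- drag_tip (a point): end of the drag pointer's 4 mm thick pointing finger, 37 mm above the bench. The drag pointer is a low 20 x 22 x 22 mm steel block with this finger, on the rail in line with the pushrod, beside the graduated scale bar (a tick every 5 mm)
- marker (a joint): position of the marker along unit x, m, from 0 to 0.085; the marker is level with the drag pointer when marker equals drag. Starts near the far end. It stays where it is left; about 3 N slides it
- marker_tab (a point): middle of the upper end of the marker's upright steel tab, in its top face, 80 mm above the bench. The tab is 14 mm thick along unit x and 26 mm wide, free above the marker's 26 x 30 mm foot (top 40 mm above the bench), and nothing higher than 46 mm stands within 60 mm of it
- marker_tip (a point): end of the marker's 4 mm thick pointing finger, 37 mm above the bench, facing the drag pointer's across the scale bar
- tin: grease tin 84 mm across, 65 mm tall, standing, origin under its base; bystander
- jar: jar 72 mm across, 85 mm tall, standing, origin under its base; bystander
- wrench: steel wrench lying on the bench; bystander
- driver: screwdriver lying on the bench; bystander

How it is judged:
By the outcome, as a careful person would: the job done as asked, in the order asked, and still so for the second after the job is handed in, with the robot touching nothing.
It also fails if it takes over 64 s, if anything falls off the work surface, if the arm or the gripper's body presses on something with over 40 N, if the wrist force passes 120 N, or if a joint passes its speed limit or range.

## Working session

There is one attempt and no reset: what is moved stays moved. The work goes in short steps, each a Python script; the robot and the scene stay as the last script left them, time stands still between calls to the robot, and variables do not carry over. Pictures are saved under pics/ and viewed, about 8 in all and at most 12, crops included, and the job is handed in when it is done.

```bash
mkdir -p pics; ls; python3 - <<'E'
from plant import robot
import cv2,numpy as np
s=robot.sense();print(s, robot.nose_length)
for n in("top","side"):
    f=robot.grab_frame(n);cv2.imwrite(f"pics/{n}0.png",f["image"][:,:,::-1]);np.savez(f"{n}0.npz",**f)
    print(n,f["fx"],f["cx"],f["cy"],f["R"],f["t"])
E
```

```text
pics
{'t': 0.0, 'joint_pos': array([-1.25485655,  0.46946885, -0.04858195,  1.53371116,  0.02410515,
        1.14097988, -0.08227987]), 'joint_velocities': array([-0.00178542, -0.00086711,  0.00037025,  0.00059059,  0.00153962,
        0.00067364,  0.00072985]), 'effort': array([-7.39043644e-04, -5.10302031e+01, -4.68969159e-02, -2.37717891e+01,
        1.06581155e-02,  7.39044277e-03, -3.04389740e-07]), 'tcp_pos': array([0.22797563, 0.63469248, 0.22113562]), 'tcp_rot': array([3.14150959e+00, 1.97970130e-03, 1.22599916e+00]), 'wrist_force': array([0.44068947, 0.20972282, 1.00027575]), 'torque': array([-0.01300094,  0.00904694,  0.0244131 ]), 'opening': 1.000766984066375} 0.011
top 580.6347180084498 311.56499799691596 244.9410795039293 [[-9.19636020e-03 -9.99957288e-01 -9.22009210e-04]
 [-9.77538771e-01  9.18432500e-03 -2.10555453e-01]
 [ 2.10554928e-01 -1.03504404e-03 -9.77581481e-01]] [0.01337849 0.59068788 1.40386623]
side 595.1629182746215 319.46815856424985 243.3125043848976 [[ 0.86168787 -0.50719842 -0.01561368]
 [-0.26233109 -0.41891787 -0.86930444]
 [ 0.43436899  0.75316504 -0.49403036]] [-0.51628437  0.27524664  1.35840299]
```

View pics/top0.png

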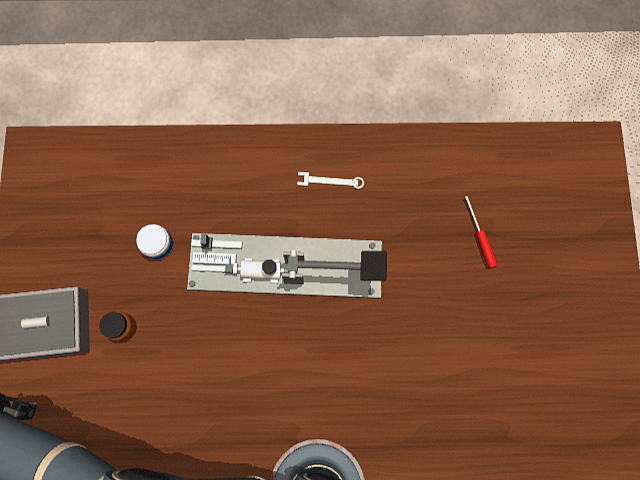

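View pics/side0.png

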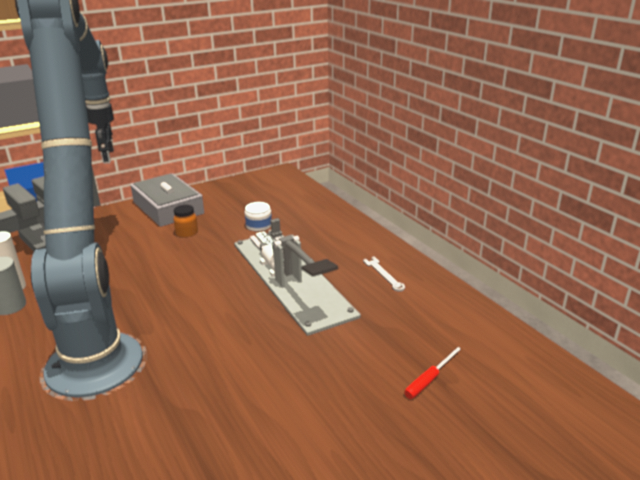

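The top view shows the plate with corners at about (191,234), (382,241), (380,298) and (188,290). The pad is at (374,265), the marker tab at (206,241) and the drag pointer at about (230,268). The side view agrees. Next I'll measure these positions.

```bash
cat > h.py <<'E'
import numpy as np,cv2
def ray(f,uv,z):
    uv=np.atleast_2d(uv).astype(float)
    d=np.c_[(uv[:,0]-f["cx"])/f["fx"],(uv[:,1]-f["cy"])/f["fy"],np.ones(len(uv))]@f["R"]
    c=-f["R"].T@f["t"]
    return c+d*((z-c[2])/d[:,2])[:,None]
def cloud(f):
    h,w=f["range_z"].shape;u,v=np.meshgrid(np.arange(w),np.arange(h));z=f["range_z"]
    P=np.stack([(u-f["cx"])/f["fx"]*z,(v-f["cy"])/f["fy"]*z,z],-1)-f["t"]
    return P@f["R"]
E
python3 - <<'E'
from h import *
f=dict(np.load("top0.npz"));im=f["image"].astype(int);P=cloud(f)
hsv=cv2.cvtColor(f["image"],cv2.COLOR_RGB2HSV)
roi=np.zeros((480,640),bool);roi[222:310,178:400]=1
m=(roi&(hsv[...,1]<70)&(hsv[...,2]>110)).astype(np.uint8)
c=max(cv2.findContours(cv2.morphologyEx(m,cv2.MORPH_CLOSE,np.ones((9,9))),0,2)[0],key=cv2.contourArea)
print(cv2.boundingRect(c))
# plate corners via plane points
q=ray(f,c[:,0],.012)[:,:2].astype(np.float32)
r=cv2.minAreaRect(q);print(r,cv2.boxPoints(r))
k=(roi&(P[...,2]>.14)&(im.sum(2)<150)).astype(np.uint8);k[:,:340]=0
pp=P[k>0];print("pad",k.sum(),np.median(pp,0),pp[:,2].min(),pp[:,2].max())
c=max(cv2.findContours(k,0,2)[0],key=cv2.contourArea)
print(cv2.minAreaRect(ray(f,c[:,0],.165)[:,:2].astype(np.float32)))
t=roi&(P[...,2]>.07)&(P[...,2]<.09);t[:,225:]=0;print("tab",t.sum(),np.median(P[t],0))
v,u=np.nonzero(t);print(u.min(),u.max(),v.min(),v.max())
E
```

```text
(187, 233, 195, 65)
((0.550659716129303, 0.0780402421951294), (0.49827226996421814, 0.15091831982135773), 87.01883697509766) [[ 0.4623457  -0.16683426]
 [ 0.61305976 -0.17468318]
 [ 0.6389737   0.32291475]
 [ 0.48825967  0.33076367]]
pad 693 [ 0.51745032 -0.13515669  0.16496449] 0.1526534347149937 1.4967785211136415
((0.5190296173095703, -0.13590864837169647), (0.05848238989710808, 0.06869075447320938), 88.4461441040039)
tab 64 [0.60645719 0.27828669 0.07888751]
200 207 233 244
```

Every check agrees: the pad is at z 0.165, the plate measures 498×151 mm, and the tab sits at unit (228,−66) with z 0.079. The unit heading is about 87°. Next I'll press the pad.

```bash
python3 - <<'E'
from plant import robot
import numpy as np
o=[np.pi,0,np.radians(87.2)]; n=robot.nose_length
p=np.array([.518,-.1355,.165+n])
robot.grip(0.0)
robot.goto(p+[0,0,.12],o)
robot.move_straight(p+[0,0,.015],vel=.12)
robot.sleep(.3)
F=lambda:np.mean([robot.sense()["wrist_force"] for _ in range(1)],0)
f0=F();print("bias",f0)
robot.sleep(.1);print(F())
# travel down, stop on change
hit=robot.move_straight(p-[0,0,.095],vel=.02,contact_N=10.5)
s=robot.sense();print(hit,s["t"],s["tcp_pos"]-p,s["wrist_force"]-f0)
robot.sleep(.3);s=robot.sense();print(s["tcp_pos"]-p,s["wrist_force"]-f0)
E
```

```text
bias [-0.23704517 -0.0433493   0.22599615]
[-0.64499337 -0.10058253 -0.1271171 ]
True 9.2667 [ 0.00074993  0.0017629  -0.0795575 ] [-1.8315413   0.1594232   9.66718972]
[ 0.00067352  0.0017145  -0.07930447] [-1.2661023   1.57605521  9.1578123 ]
```

```bash
python3 - <<'E'
from plant import robot
import numpy as np
f0=np.array([-.4,-.07,.05])
p=robot.sense()["tcp_pos"]; z=p[2]
def F():
    a=[]
    for _ in range(4): robot.sleep(.05);a.append(robot.sense()["wrist_force"]-f0)
    return np.mean(a,0)
f=F();print(z,f)
for i in range(10):
    if f[2]>=12.3: break
    z-=.0005
    robot.move_straight([p[0],p[1],z],vel=.01)
    f=F();print(round(z,4),robot.sense()["tcp_pos"][2].round(4),f.round(2))
print(robot.sense()["t"])
E
```

```text
0.09669552857714821 [-1.46609063  1.22101529  8.83229728]
0.0962 0.0965 [-1.58 -1.17  8.57]
0.0957 0.0961 [-1.83 -0.55  9.53]
0.0952 0.0957 [-2.05 -0.76 11.14]
0.0947 0.0953 [-2.61 -0.58 11.8 ]
0.0942 0.0949 [-2.83 -0.48 12.67]
12.05
```

The slope is about 2.5 N/mm and the force is 12.7 N, so the pedal is firm. I'll hold briefly, release it and look at the gauge.

```bash
python3 - <<'E'
from plant import robot
import numpy as np,cv2
robot.sleep(.7);s=robot.sense();print(s["wrist_force"])
p=s["tcp_pos"]
robot.move_straight([p[0],p[1],.20],vel=.05)
robot.move_straight([p[0],p[1],.27],vel=.2)
print(robot.sense()["wrist_force"])
robot.grip(.6,strength=30)
robot.goto([.6065,.278,.24],[np.pi,0,np.radians(87.2)])
robot.sleep(.2)
for n in("wrist","top"):
    f=robot.grab_frame(n);cv2.imwrite(f"pics/{n}1.png",f["image"][:,:,::-1]);np.savez(f"{n}1.npz",**f)
print(robot.sense()["t"],robot.sense()["tcp_pos"])
E
```

```text
[-3.24101719 -0.8651479  13.13197446]
[-0.09286401  0.79725265 -1.08418271]
17.9167 [0.60673904 0.27719611 0.24029285]
```

View pics/wrist1.png

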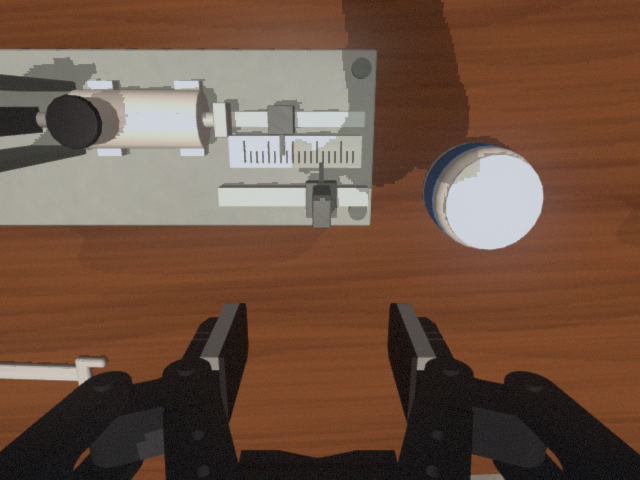

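The wrist view shows the drag finger at about (282,145) and the marker finger at about (321,172), with the tab at (321,205). I'll measure both fingers at z = 37 mm.

```bash
cat >> h.py <<'E'
def fingers(f,rows_d,rows_m,cd,cm):
    "sub-pixel centre columns of dark fingers on the pale scale bar, cast to z=.037"
    g=f["image"].astype(float).mean(2);out=[]
    for (a,b),(l,r) in ((rows_d,cd),(rows_m,cm)):
        for v in range(a,b):
            w=np.clip(np.percentile(g[v,l:r],75)-25-g[v,l:r],0,None)
            if w.sum()>0: out.append((v,l+(w*np.arange(r-l)).sum()/w.sum()))
            print(v,g[v,l:r].astype(int))
    return out
E
python3 - <<'E'
from h import *
f=dict(np.load("wrist1.npz"))
im=cv2.resize(f["image"][90:240,205:385],None,fx=4,fy=4,interpolation=cv2.INTER_CUBIC)
cv2.imwrite("pics/c1.png",im[:,:,::-1])
fingers(f,(134,156,),(160,184),(272,294),(311,333))
P=cloud(f);print(P[145,282],P[172,321],P[140,282],P[118,282],P[225,321],P[216,321])
E
```

```text
134 [ 94  96  94  95  96  97  95 100 103 105 102 100  88  91  95  95  96  94
  93  95  98 104]
135 [126 124 124 125 127 123 125 125 123 122 124 120  96 121 125 127 125 124
 125 126 125 127]
136 [205 206 207 205 205 206 202 161 129 126 127 123 130 199 206 206 205 205
 205 206 206 206]
137 [212 212 212 211 211 211 208 165 133 127 127 126 131 205 211 212 212 212
 212 212 213 212]
138 [213 212 211 212 212 212 208 177 134 125 123 125 133 206 212 212 211 212
 211 211 211 212]
139 [211 212 213 212 212 213 210 177 136 128 125 123 131 205 212 211 213 212
 212 212 210 211]
140 [212 212 212 212 211 211 209 177 136 126 126 126 140 206 212 212 212 212
 211 211 207 208]
141 [212 211 211 212 212 212 209 177 136 125 126 127 140 203 211 211 212 212
 211 207 146 164]
142 [212 213 213 213 212 212 207 177 134 126 124 125 133 179 210 211 213 211
 212 206 124 129]
143 [211 211 211 212 212 212 210 178 136 124 125 126 129 176 207 213 212 212
 211 204 124 126]
144 [212 212 212 211 210 211 209 177 136 127 127 128 134 178 208 210 211 211
 209 183 112 124]
145 [211 212 212 212 212 212 210 178 136 125 126 124 13
[... 2710 characters left out ...]
17 120 119 121 117 120 119  90  88  86  85  98 115 122 120 121 121
 124 120 121 121]
179 [114 115 113 114 117 116 117 113  92  82  85  88  97 115 118 117 116 116
 117 118 118 118]
180 [81 79 80 81 79 77 76 80 83 86 89 83 79 78 78 79 75 78 78 79 76 78]
181 [59 58 59 58 63 55 59 64 82 82 85 81 77 60 63 61 60 54 60 57 55 58]
182 [63 67 62 64 66 68 59 60 69 71 72 68 70 62 56 56 58 59 60 56 59 58]
183 [104 107 105 103 106 101  81  76  78  75  77  78  80  76  77  77  77  80
  79  78  76  76]
[0.56016028 0.2493827  0.03727738] [0.58329404 0.27990441 0.03950186] [0.55617771 0.24972091 0.03770892] [0.53893251 0.25168894 0.04589748] [0.61714622 0.27794965 0.08000694] [0.61057626 0.27828321 0.07835749]
```

View pics/c1.png

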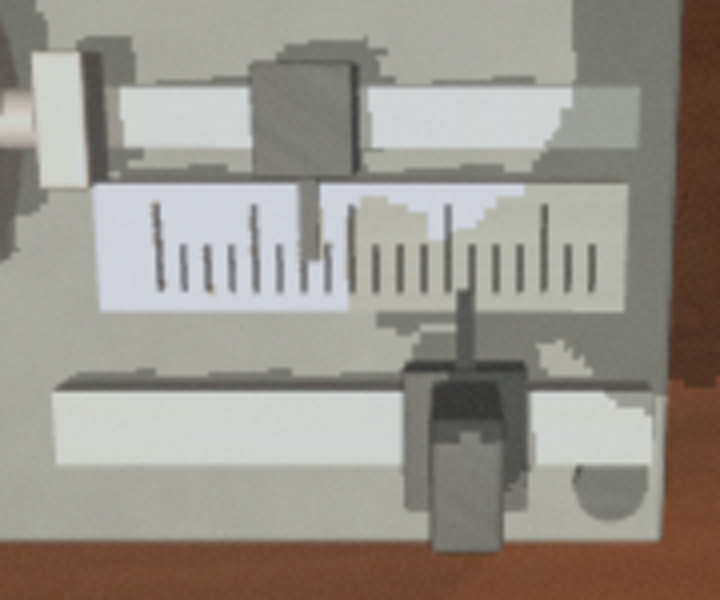

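Drag finger centre is about u=281.7 with its end at row 155. Marker finger centre is about u=321.0 with its end at row 162. The scale ticks agree with that. Next I'll work out the shift, grasp the tab, slide it and look again.

```bash
python3 - <<'E'
from h import *
from plant import robot
f=dict(np.load("wrist1.npz"))
d=ray(f,[281.7,155],.037)[0];m=ray(f,[321.0,162],.037)[0];tab=ray(f,[321.6,213.5],.08)[0]
# heading from plate's lower edge (wrist view)
g=f["image"].astype(int);us=np.arange(20,215);vs=[]
for u in us: vs.append(np.argmin(np.diff(g[205:240,u,2]))+205.5)
k=np.polyfit(us,vs,1);e=ray(f,[[20,np.polyval(k,20)],[360,np.polyval(k,360)]],.012)
h=np.arctan2(*(e[1]-e[0])[1::-1]);print("heading",np.degrees(h),"resid",np.std(vs-np.polyval(k,us)))
h=h if abs(np.degrees(h)-87)<1 else np.radians(87.1)
x=np.array([np.cos(h),np.sin(h),0]);dx=(d-m)@x
print(d,m,tab,"dx",dx,"dy",(d-m)@[-x[1],x[0],0])
o=[np.pi,0,h]
t=np.array([tab[0],tab[1],.060])
robot.goto(t+[0,0,.06],o)
robot.move_straight(t,vel=.08,contact_N=15) and print("CONTACT")
print(robot.sense()["tcp_pos"],robot.sense()["t"])
robot.grip(0.0,strength=30);s=robot.sense();print(s["opening"]*85,s["tcp_pos"],s["wrist_force"])
if 10<s["opening"]*85<19:
    robot.move_straight(s["tcp_pos"]+dx*x,vel=.04)
    s=robot.sense();print(s["tcp_pos"],s["wrist_force"],s["t"])
    robot.sleep(.1);f=robot.grab_frame("wrist");cv2.imwrite("pics/wrist2.png",f["image"][:,:,::-1]);np.savez("wrist2.npz",**f)
E
```

```text
heading 87.06612101593515 resid 3.695447442037896e-14
[0.56816184 0.24850432 0.037     ] [0.57547517 0.28030535 0.037     ] [0.60825488 0.27883426 0.08      ] dx -0.03213367071059307 dy 0.005676062377809301
[0.60869362 0.27883779 0.06033733] 19.3667
12.83808241310309 [0.60851953 0.27904675 0.060597  ] [-0.99147445  0.47586228  2.13239135]
[0.60680835 0.24578002 0.06060349] [-1.09714452 -0.55322199  4.82064183] 20.7417
```

View pics/wrist2.png

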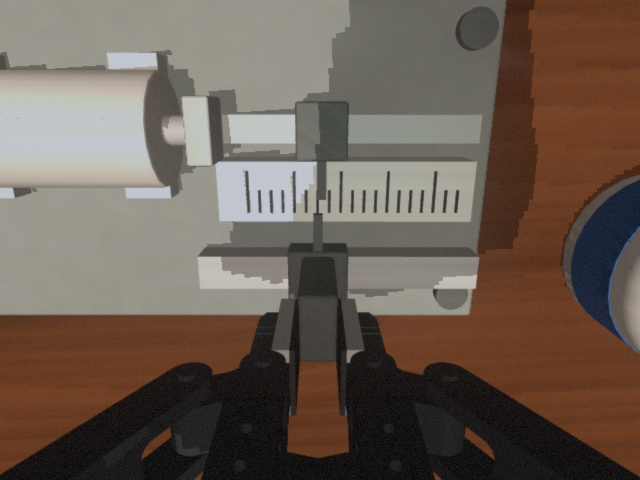

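The tab is held. The drag finger is at about (322,180) and the marker finger at about (318,230), so the marker has gone about 1.5 mm too far. I'll measure the gap and correct it.

```bash
cat >> h.py <<'E'
def tips(f,rd,rm,l,r):
    "edge columns of each finger, averaged over its rows: half-level crossings"
    g=f["image"].astype(float).mean(2);res=[]
    for a,b in (rd,rm):
        p=g[a:b,l:r].mean(0);D=np.diff(p);i,j=np.argmin(D),np.argmax(D)
        cen=lambda k,s:(lambda w:(w*np.arange(k-2,k+3)).sum()/w.sum())(np.clip(s*D[k-2:k+3],0,None))+.5+l
        e=(cen(i,-1),cen(j,1));print(p.astype(int),e);res.append((np.mean(e),(a+b)/2))
    return res
E
python3 - <<'E'
from h import *
f=dict(np.load("wrist2.npz"))
D,M=tips(f,(164,188),(224,240),304,336)
d=ray(f,D,.037)[0];m=ray(f,M,.037)[0]
h=np.radians(87.07);x=np.array([np.cos(h),np.sin(h),0]);print(D,M,(d-m)@x,(d-m)@[-x[1],x[0],0])
E
```

```text
[198 198 198 198 198 194 193 193 191 176 168 164 144  92  78  77  78  77
  77  77  78  84 125 160 164 164 164 164 164 164 164 164] (np.float64(316.3689298218907), np.float64(325.9119993617361))
[102 102 102 103 102 102 102 101 101  83  75  74  74  74  74  74  75  75
  83 101 102 103 103 102 103 102 103 103 104 103 103 104] (np.float64(312.7961567445366), np.float64(322.3027757487217))
(np.float64(321.1404645918134), 176.0) (np.float64(317.5494662466291), 232.0) 0.0014832520591650873 0.023867571807434925
```

```bash
python3 - <<'E'
from h import *
from plant import robot
h=np.radians(87.07);x=np.array([np.cos(h),np.sin(h),0])
def look(n):
    f=robot.grab_frame("wrist");np.savez(n+".npz",**f);cv2.imwrite(f"pics/{n}.png",f["image"][:,:,::-1])
    D,M=tips(f,(164,188),(224,240),302,338)
    e=(ray(f,D,.037)[0]-ray(f,M,.037)[0])@x;print(n,D,M,"err",e);return e
e=.00148
for i in range(3):
    s=robot.sense()["tcp_pos"]
    robot.move_straight(s+e*x,vel=.02);robot.sleep(.2)
    print("moved",(robot.sense()["tcp_pos"]-s)@x,"cmd",e)
    e=look(f"w3{i}")
    if abs(e)<.0003: break
    if abs(e)>.003: break
print(robot.sense()["t"],robot.sense()["wrist_force"])
E
```

```text
moved 3.660775379576714e-05 cmd 0.00148
[198 198 198 198 198 198 198 194 193 193 192 175 168 164 145  93  77  78
  77  77  77  77  78  85 127 160 164 164 164 164 164 164 164 165 164 164] (np.float64(316.3784775298074), np.float64(325.86621062678967))
[102 102 102 102 102 102 102 103 102 102 100  85  76  74  74  73  74  74
  74  75  83 101 102 102 103 103 103 103 103 103 104 103 103 103 104 104] (np.float64(312.8972303206997), np.float64(322.24776785714283))
w30 (np.float64(321.1223440782985), 176.0) (np.float64(317.5724990889213), 232.0) err 0.0014697108930464438
moved -5.233656847177181e-06 cmd 0.0014697108930464438
[198 198 198 198 198 198 198 194 193 193 191 174 168 164 144  92  78  78
  77  77  77  77  77  85 128 160 164 164 164 164 164 164 164 165 164 164] (np.float64(316.3574082675337), np.float64(325.87223823246876))
[101 102 101 102 102 103 102 101 102 102 101  84  75  74  74  74  75  74
  74  75  83 100 102 102 103 103 102 103 102 103 103 103 103 104 104 104] (np.float64(312.8267973856209), np.float64(322.23454545454547))
w31 (np.float64(321.1148232500012), 176.0) (np.float64(317.5306714200832), 232.0) err 0.0014848379997813661
moved -1.6537960153416393e-05 cmd 0.0014848379997813661
[198 198 198 198 198 198 198 194 193 193 191 174 168 164 144  93  77  77
  78  78  77  77  77  85 129 160 164 164 164 164 164 165 165 164 164 164] (np.float64(316.38715118061947), np.float64(325.85373277795577))
[102 102 102 102 102 103 102 102 102 102 100  84  75  73  74  73  74  74
  75  76  82 101 103 102 103 103 102 103 103 104 103 103 103 103 104 104] (np.float64(312.8599419448476), np.float64(322.3060695780903))
w32 (np.float64(321.12044197928765), 176.0) (np.float64(317.58300576146894), 232.0) err 0.0014650731168427526
22.3917 [-1.32556881 -1.92295909  5.39735368]
```

The sliding friction is being absorbed by the arm's compliance. I'll add up the command instead of restarting from the sensed pose each time.

```bash
python3 - <<'E'
from h import *
from plant import robot
h=np.radians(87.07);x=np.array([np.cos(h),np.sin(h),0])
s=robot.sense()["tcp_pos"];c=.0015;got=0
for i in range(14):
    c+=np.clip(.00148-got,-.0005,.0005)
    robot.move_straight(s+c*x,vel=.02);robot.sleep(.15)
    got=(robot.sense()["tcp_pos"]-s)@x;print(round(c,5),got)
    if abs(got-.00148)<.0003: break
f=robot.grab_frame("wrist");np.savez("w4.npz",**f);cv2.imwrite("pics/w4.png",f["image"][:,:,::-1])
D,M=tips(f,(164,188),(224,240),302,338)
print(D,M,(ray(f,D,.037)[0]-ray(f,M,.037)[0])@x,robot.sense()["t"],robot.sense()["wrist_force"])
E
```

```text
0.002 8.253582205793703e-05
0.0025 0.0004165256130503506
0.003 0.0008627336913459975
0.0035 0.001378378018707603
[199 199 199 199 199 199 199 199 198 195 189 134  93  85  79  78  78  77
  77  77  93 154 164 165 165 165 165 165 165 165 165 165 165 162 132  95] (np.float64(312.87803680981597), np.float64(322.439681035844))
[103 103 102 102 103 102 103 102 103 102 101  84  77  75  75  75  74  75
  74  75  82 100 104 104 104 103 104 104 104 103 104 104 104 105 104 105] (np.float64(312.8274336283186), np.float64(322.3507042253521))
(np.float64(317.65885892282995), 176.0) (np.float64(317.58906892683535), 232.0) 5.543896358553812e-05 24.0417 [-2.51471305 -2.69725306  4.68181164]
```

```bash
python3 - <<'E'
from h import *
from plant import robot
h=np.radians(87.07);x=np.array([np.cos(h),np.sin(h),0])
s=robot.sense()["tcp_pos"]
robot.move_straight(s,vel=.02);robot.sleep(.2)
print((robot.sense()["tcp_pos"]-s)@x)
robot.grip(.55)
f=robot.grab_frame("wrist")
D,M=tips(f,(164,188),(224,240),302,338)
print(D,M,(ray(f,D,.037)[0]-ray(f,M,.037)[0])@x,robot.sense()["opening"])
robot.move_straight(s+[0,0,.13],vel=.12);robot.sleep(.3)
print(robot.sense()["wrist_force"],robot.sense()["t"])
f=robot.grab_frame("wrist");np.savez("w5.npz",**f);cv2.imwrite("pics/w5.png",f["image"][:,:,::-1])
f=robot.grab_frame("top");P=cloud(f);print("pad z",np.median(P[255:275,366:382,2]))
E
```

```text
-0.00026099760422115294
[199 199 199 198 196 195 195 193 178 175 170 124  85  78  78  77  77  78
  78  78  90 146 163 164 164 165 165 165 164 165 165 165 165 162 132  97] (np.float64(312.90833333333336), np.float64(322.5858424087124))
[103 102 102 103 102 103 103 102 102 102  94  77  75  75  74  74  75  73
  74  78  94 103 103 103 103 104 104 104 103 104 104 104 104 103 104 104] (np.float64(312.25600600600603), np.float64(321.67998610145935))
(np.float64(317.74708787102287), 176.0) (np.float64(316.9679960537327), 232.0) 0.00033073420003149463 0.5524928167573468
[-0.19698519 -0.25002557 -0.06607407] 26.5083
pad z 0.16537901017901394
```

View pics/w5.png

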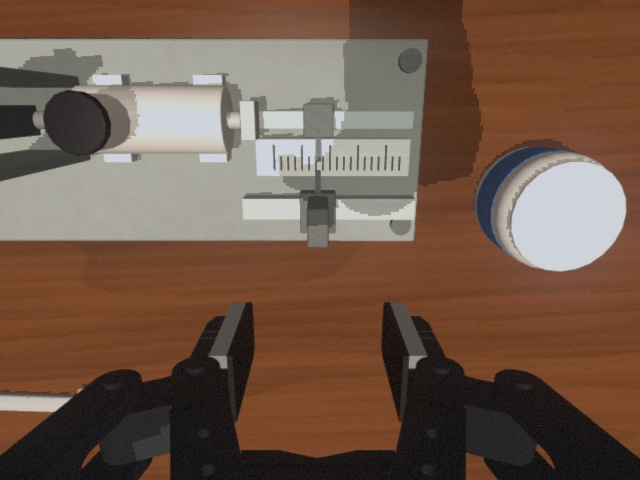

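The two fingers line up at about u=318, with a 0.3 mm error after release. The pad is back at z 0.165 and the arm is clear of everything, so I'm handing in.

```bash
python3 -c "
from plant import robot
robot.close_job()"
```

```text
the job is handed in; nothing more can be done
```

The job is done and handed in at about 26.5 s of the 64 s allowed.

- **Pedal:** I pressed the pad with the gripper shut until the force reached 12.7 N, with the resistance rising at about 2 N per mm. It read about 13 N on the hold (0.7 s), under the 22 N limit. I then let it up slowly, and the last depth reading put the pad at z = 0.165 m, the same as at the start.
- **Marker:** I gripped it by its tab and slid it about 32 mm to the drag pointer. The first move went 1.5 mm too far. My first tries at correcting it did nothing, because the arm's give absorbed the marker's friction, so I raised the command in small steps until it moved.
- **Last checks:** The pointers measured 0.06 mm apart while the tab was gripped and about 0.3 mm just after release. The camera calibration is only good to about 2 mm, but both tips were measured in the same picture. In the final picture the pointers look level. The wrist force was close to zero with the arm clear of everything.
- **Bystanders:** I didn't go near the tin, jar or tools, but I didn't re-measure their positions.

No final check failed or disagreed.

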